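# Pop open the fuse hatch

### The arm

A 7-joint arm with a two-finger parallel gripper is mounted at the origin on the work surface. World frame = base frame: x ahead of the robot, y to its left, z up, the work surface at z = 0. Lengths are in m, angles in rad, forces in N, time in s.
With the tool pointing down it reaches from about 0.35 to 0.9 m from the base axis. Payload 8.1 kg.
Tool frame: the origin (TCP) lies midway between the tips of the shut fingers; the grasp point (between the pads) lies arm.grip_point_offset behind it (arm.grip_point_offset is the distance from the TCP to the grasp point, in m); y points along the fingers, z is the direction in which the jaws open and shut, and the axes are right-handed (so a half turn about y gives the same grasp; the last joint's range is limited). The gripper opens to 92 mm and grips with 3 to 60 N. Pads are 19 mm wide; open, the fingers measure 130 mm over their backs; the gripper's body (75 mm by 190 mm) begins 47 mm behind the grasp point.
Start: joints at [1.232, 0.434, 0.025, 1.573, -0.012, 1.134, -0.075], TCP at [0.146, -0.608, 0.227] pointing down, gripper open.
Joint ranges: [-2.62, 2.62], [-0.44, 2.09], [-1.27, 1.32], [0.08, 2.57], [-1.32, 4.46], [0.12, 2], [-2.74, 2.74]. Speed limits (rad/s): [2.22, 2.22, 3.01, 3.01, 3.14, 3.14, 3.14].

### API

Orientations are given as a rotation vector (axis times angle).
In Python, from cell import arm, get_image, camera_info gives the robot as it stands.
- The arm moves only by the tool carry_out, never from a script. Its argument "steps" is one flat list of numbers, 5 for each row, row after row: the opening, from 0 (shut) to 1 (fully open), then the shift along the world's x, y, z in units of 0.1 m (1.0 is 0.1 m), then the turn about the world's z in units of 45 degrees (1.0 is 45 degrees). In form: [hand, dx, dy, dz, spin, hand, dx, dy, dz, spin, ...]. A call has 1 to 12 rows; each row is the pose to reach, as a shift and turn from the pose commanded when the call began; what a row does not reach only later rows make up. A row lasts 1/10 s, in which the tool goes at most 50 mm and 8.59 degrees, less where a joint would pass 70% of its speed; a pose out of reach is approached as far as the arm can. A call with a number of a shift or a turn outside -1 to 1 is refused whole. A call with a gripper value outside its range is refused whole. The fingers move at their own pace and stop on an object; "grip_force" is the grip in N (left out, the last holds). Time passes only in rows, so rows that repeat a pose let the fingers close. It gives the time, the measured TCP pose, the force and the opening at its end, in the units of the state.
- arm.observe(): the state, without advancing time (a new reading comes with each control period).
- get_image(name): name is "scene" or "top" or "wrist"; returns (picture, depth): 480x640x3 uint8, red, green, blue; 480x640 float32, m along the optical axis (not along the pixel's ray), 0 where there is no reading.
- camera_info(name): a dict with "fovy" (degrees; the focal length in pixels is half the picture's height over the tangent of half this angle, whatever the lens; pixels are square), "cx", "cy" (the principal point, pixels), "R" (3x3) and "t" (3): a world point X has camera coordinates R X + t; the wrist camera has in their place "tool_from_camera" (4x4, takes a point from camera to tool coordinates, whose origin is the TCP and whose axes are the tool frame's). Camera axes: x right, y down, z forward; pixel columns grow to the right and rows downward; lengths in m; the calibration is good to about 2 mm. A picture is of the moment at which its call begins: read the wrist's pose just before it. camera_info takes no time and is no camera call.
- arm.sign_off(): hands the job in, once; it reports no verdict.
The state is a dict: "clock": time; "joints": joint angles; "dq": joint speeds; "joint_efforts": joint torques, N m; "position": TCP position; "ee_rot": TCP orientation; "force": force on the tool from outside, world axes, zero at the start; "ft_torque": the same for the moment, N m; "width": opening from 0.0 (shut) to 1.0 (fully open).
Only numpy, scipy, OpenCV 4.12 (cv2) and the standard library are available. Lean on these libraries where they do the work, as an engineer would, in place of code of your own. Each camera call takes 0.05 s, during which the arm holds its last target. There are 200 camera calls.

### The job

Two low black supply boxes stand on the soldering bench, each with a sprung grey hatch on top. With the fingertips, press the narrow hatch down once near its front edge so that its push-push latch lets go and it pops ajar, then push it up and over until it lies back against its stop and stays open. Leave the wide hatch shut, do not press the narrow hatch shut again, and leave the loose things on the bench where they stand.

Things in the scene. Friction and masses are not known exactly. Their poses are not given: they have to be found in the camera images.
- fuse_box: Fixed black box with the NARROW grey hatch and two round steel studs (12 mm high) on the deck before it: 140 deep (x) x 115 wide (y) x 75 mm high, a flat deck at 75 mm. Origin: centre of its underside; own x points to its back (hinge side), -x to its front. Nothing else stands on the deck. It and the wide-hatch box may change sides.
- spare_box: Fixed black box like the other, but 150 mm wide and with a WIDE grey hatch (85 x 100 mm) and a flat grey bar on the deck before it; leave it alone. Origin: centre of its underside; own x points to its back.
- fuse_hatch_press (a point): Point on the top face of the narrow hatch, 16 mm behind its front edge, where to press; about 94 mm above the bench when shut. It moves with the hatch. The hatch is a plate 85 long x 52 wide x 6 mm, its underside 12 mm above the deck when shut, with a 10 mm deep skirt set in below it; a sprung steel plunger stands under it, 50 mm from the hinge.
- fuse_hatch_edge (a point): Middle of the front (free) edge of the narrow hatch's plate, at half its thickness: 85 mm from the hinge line, 90 mm above the bench when shut, about 128 mm when ajar; at half thickness the plate lies 11 mm above the hinge line when shut. It moves with the hatch. Below the ajar edge there is free space down to the deck, where a fingertip can come in from the front.
- fuse_hatch_hinge (a point): Point on the hinge line of the narrow hatch (the line is the box's own y), at the back of the hatch, 79 mm above the bench, 50 mm behind the box's origin. Fixed to the box.
- fuse_hatch (a joint): Angle of the narrow hatch, rad: 0 to 0.04 latched shut; pressed down negative (2 to 3 N, lets go at -0.07, hard stop -0.12, 10 mm lower at the edge; keep it down about 0.5 s). As the finger lifts, it rises by itself to about 0.47, ajar. A second press latches it again. Beyond ajar it swings freely: let go before upright it falls back to ajar, past 1.65 it falls to its stop, 1.95, and stays.
- spare_hatch (a joint): Angle of the wide hatch, rad: 0 to 0.04 latched shut; same mechanism. It must stay shut.
- fuse_pin (a joint): Sideways place of the latch pin inside the fuse box, m: 0 latched, about +0.008 released; goes below -0.0035 only while the popped hatch is being pressed shut again.
- cup: White paper cup, 74 mm across, 88 mm high, loose bystander, left of the boxes. Origin: centre of its underside.
- cup2: White paper cup, 74 mm across, 88 mm high, loose bystander, right of the boxes. Origin: centre of its underside.
- tin: Small brass tin, 48 mm across, 30 mm high, loose bystander between the boxes. Origin: centre of its underside.
- jig: Wooden block 30 x 160 x 20 mm with a row of ten steel pins 22 mm high, loose bystander behind the boxes. Origin: centre of its underside.
- phone: Black phone lying flat, 75 x 155 x 8 mm, loose bystander behind the boxes at the left. Origin: centre of its underside.
- driver: Screwdriver lying flat, 170 mm long, loose bystander in front of the boxes at the left. Origin on its underside.
- bar: Brass bar lying flat, 160 x 22 x 14 mm, loose bystander in front of the boxes at the right. Origin: centre of its underside.
Not all that is in view belongs to the job. Leave any blue or orange look-alike of the fuse_box alone.

How it is judged:
On the way, in this order (a step that is already met when the one before it is completed fails the run):
1. the narrow hatch is pressed down past its latched position (value of joint fuse_hatch below -0.045 rad).
2. it has popped ajar (value of joint fuse_hatch above 0.3 rad and value of joint fuse_pin above 0.004 m), for 0.2 s.
3. it is pushed over past upright (value of joint fuse_hatch above 1.65 rad).
At the end, for the whole second after the job is handed in: The narrow hatch stands open beyond 1.75 rad (fully open is 1.95) and stays there; the wide hatch is still latched shut (below 0.08 rad) (value of joint fuse_hatch above 1.75 rad and value of joint spare_hatch below 0.08 rad); the robot touches nothing.
It fails at once if the wide hatch is pressed or opened (value of joint spare_hatch above 0.08 rad or value of joint spare_hatch below -0.045 rad).
It fails at once if the narrow hatch is pressed shut again after it has popped (latch pin driven to its closing side) (value of joint fuse_pin below -0.0035 m).
It fails at once if a loose bystander is moved, lifted or carried more than 30 mm (distance of any of cup, cup2, tin, jig, phone, driver, bar from where it was at the start of the episode above 0.03 m).
It also fails if it takes over 45 s, if anything falls off the work surface, if the arm or the gripper's body presses on something with over 40 N, if the wrist force passes 120 N, or if a joint passes its speed limit or range.

## Working session

There is one attempt and no reset: what is moved stays moved. The work goes in short steps, Python scripts to look and compute and a tool call to move; the robot and the scene stay as the last step left them, time stands still between calls to the robot, and variables do not carry over. Pictures are saved under pics/ and viewed, about 8 in all and at most 12, crops included, and the job is handed in when it is done.

Besides the shell and the picture viewer there is one more tool, called after "Call:" as name(argument=value, ...) on one line, values as JSON. carry_out: Moves the arm, as the interface text tells. Shifts and turns lie within -1 to 1; 1 stands for 0.1 m of shift or 45 degrees of turn. Its arguments: {"type":"object","properties":{"steps":{"type":"array","items":{"type":"number"}},"grip_force":{"type":"number"}},"required":["steps"]}

```bash
mkdir -p pics; cat > h.py <<'E'
import numpy as np,cv2
from cell import arm,get_image,camera_info
def cloud(n):
    im,d=get_image(n); c=camera_info(n); f=240/np.tan(np.radians(c["fovy"])/2)
    v,u=np.mgrid[:480,:640]; P=np.stack([(u-c["cx"])/f*d,(v-c["cy"])/f*d,d],-1)
    if "R" in c: P=(P-np.array(c["t"]))@np.array(c["R"])
    P[d==0]=np.nan
    return im,P
E
python3 - <<'E'
from h import *
for n in("top","scene"):
    im,P=cloud(n); np.savez(n,im=im,P=P); cv2.imwrite(f"pics/{n}.png",im[...,::-1]); c=camera_info(n); print(n,c["fovy"],-np.array(c["R"]).T@c["t"])
print(arm.observe(), getattr(arm,'grip_point_offset',None))
E
```

```text
top 51.35812062467539 [0.45766215 0.00656921 1.13498871]
scene 53.79639010411463 [ 1.08683098 -0.59065247  0.70126009]
{'clock': 0.1, 'joints': array([ 1.23240341,  0.43512672,  0.02498038,  1.57399108, -0.01156434,
        1.13401848, -0.07512002]), 'dq': array([ 0.00214851, -0.00285986,  0.00057587, -0.00272113, -0.00147271,
        0.00099076, -0.00031726]), 'joint_efforts': array([ 3.34514574e-03, -6.69116735e+01,  9.87960510e-01, -3.15142536e+01,
       -6.05047890e-02,  3.72662453e-02,  7.48748766e-05]), 'position': array([ 0.14583525, -0.60727803,  0.22604588]), 'ee_rot': array([-0.24858184,  2.09796574, -2.09509146]), 'force': array([-0.33549084, -0.96502626, -0.23896637]), 'ft_torque': array([0.03189735, 0.02883863, 0.01720959]), 'width': 1.0018079806660694} 0.0188
```

View pics/top.png

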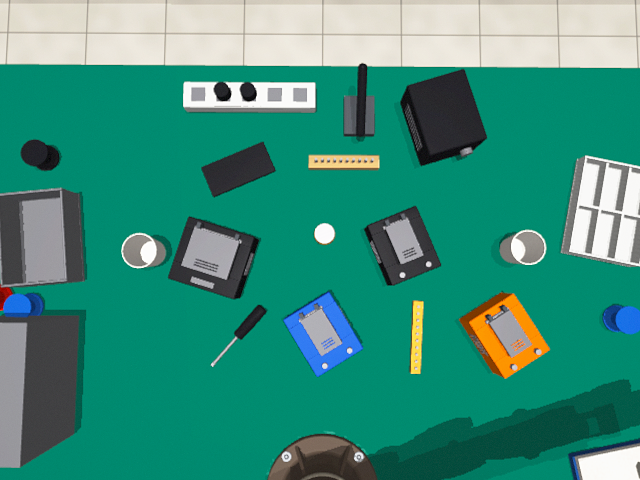

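View pics/scene.png

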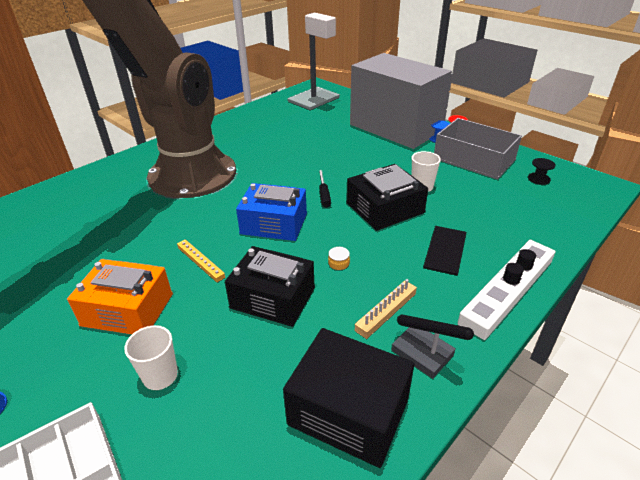

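The top view (image up = +x, left = +y) shows the fuse box (black, narrow hatch, two studs) at about (403,245). The wide-hatch box is at (213,257), and the blue (323,333) and orange (505,335) look-alikes are in front. Next I measure the narrow hatch.

```bash
python3 - <<'E'
from h import *
for n,(u0,u1,v0,v1) in {"top":(360,445,200,290),"scene":(220,320,240,325)}.items():
    D=np.load(n+".npz"); im=D["im"].astype(int); P=D["P"]
    m=np.zeros((480,640),bool); m[v0:v1,u0:u1]=1
    z=P[...,2]
    g=m&(z>.088)&(z<.1)&(im.min(-1)>80)&(np.ptp(im,axis=-1)<25)
    k,l,s,_=cv2.connectedComponentsWithStats(g.astype(np.uint8)); g=l==1+s[1:,4].argmax()
    q=P[g]; r=cv2.minAreaRect((q[:,:2]*1000).astype(np.float32))
    print(n,"hatch",g.sum(),r,"z",np.percentile(q[:,2],[5,50,95]));print(cv2.boxPoints(r).round(1).tolist())
    b=m&(z>.065)&(z<.1); q=P[b]; r=cv2.minAreaRect((q[:,:2]*1000).astype(np.float32)); print("box",r,np.median(q[:,2]))
    s_=m&(im.min(-1)>150); k,l,s,c=cv2.connectedComponentsWithStats(s_.astype(np.uint8))
    for i in range(1,k):
        if s[i,4]>8: print("bright",c[i],s[i,4],np.nanmedian(P[l==i],0))
E
```

```text
top hatch 1001 ((551.5487670898438, -166.61727905273438), (97.40357971191406, 52.002777099609375), 22.880399703979492) z [0.09229245 0.09578874 0.09878272]
[[496.6000061035156, -161.60000610351562], [516.7999877929688, -209.5], [606.5, -171.60000610351562], [586.2999877929688, -123.69999694824219]]
box ((538.4281616210938, -172.18447875976562), (140.01319885253906, 115.95265197753906), 22.433435440063477) 0.07711236780925862
bright [403.27904328 239.66970387] 878 [ 0.55009214 -0.1674407   0.09574822]
bright [428.09090909 263.90909091] 22 [ 0.49847684 -0.22119741  0.08789247]
bright [402.  274.5] 26 [ 0.47717468 -0.16644154  0.08717427]
scene hatch 868 ((549.5064086914062, -168.16038513183594), (96.78376007080078, 54.70598220825195), 20.682126998901367) z [0.09180211 0.09446266 0.09694071]
[[494.6000061035156, -159.6999969482422], [513.9000244140625, -210.8000030517578], [604.4000244140625, -176.6999969482422], [585.0999755859375, -125.5]]
box ((537.6962890625, -172.6941375732422), (140.46560668945312, 119.1780776977539), 22.113054275512695) 0.07563953107499578
bright [250.66666667 249.93333333] 15 [ 0.47472261 -0.16572673  0.08678768]
bright [273.74053296 264.53997195] 713 [ 0.54861659 -0.16845794  0.09445737]
bright [235.89473684 268.89473684] 19 [ 0.49677107 -0.22241005  0.08708132]
bright [294.92857143 271.71428571] 14 [ 0.58192692 -0.14605515  0.08242701]
```

```bash
python3 - <<'E'
from h import *
from scipy.spatial.transform import Rotation as R
o=arm.observe(); M=R.from_rotvec(o["ee_rot"]).as_matrix(); print(M.round(3)); z=M[:,2]
j=np.degrees(np.arctan2(z[1],z[0])); y=22.4
print("jaw yaw",j,"turn to box y",(y+90-j+90)%180-90)
x=np.array([np.cos(np.radians(y)),np.sin(np.radians(y))]); c=np.array([.538,-.1725])
for n,a in dict(press=-.019,edge=-.035,hinge=.05).items(): print(n,c+a*x,"shift",(c+a*x-o["position"][:2])*10)
E
```

```text
[[-0.972 -0.     0.234]
 [-0.234  0.001 -0.972]
 [ 0.    -1.    -0.001]]
jaw yaw -76.49466993958191 turn to box y 8.894669939581945
press [ 0.52043363 -0.17974034] shift [3.74598378 4.2753769 ]
edge [ 0.50564089 -0.18583746] shift [3.59805641 4.21440564]
hinge [ 0.5842273  -0.15344648] shift [4.38392054 4.53831546]
```

Call:
carry_out(steps=[0, 0.4, 0.5, 0, 0, 0, 0.9, 1, 0, 0, 0, 0.9, 1, 0, 0, 0, 0.9, 1, 0, 0], grip_force=10)

```text
clock: 0.5
position: [0.2408, -0.5034, 0.2266]
ee_rot: [-0.254, 2.093, -2.089]
force: [-1.0, 0.2, 0.6]
width: 0.702
```

Call:
carry_out(steps=[0, 0.5, 0.5, 0, 0.1, 0, 0.9, 1, 0, 0.2, 0, 0.9, 1, 0, 0.2, 0, 0.9, 1, 0, 0.2])

```text
clock: 0.9
position: [0.3296, -0.4037, 0.2267]
ee_rot: [-0.404, 2.002, -1.999]
force: [-0.0, -0.6, -1.0]
width: 0.355
```

Call:
carry_out(steps=[0, 0.5, 0.5, 0, 0, 0, 0.9, 1, 0, 0, 0, 0.9, 1, 0, 0, 0, 0.9, 1, 0, 0])

```text
clock: 1.3
position: [0.4191, -0.3039, 0.2266]
ee_rot: [-0.404, 2.003, -2.0]
force: [-0.4, -0.3, -0.2]
width: 0.021
```

Call:
carry_out(steps=[0, 0.5, 0.5, 0, 0, 0, 0.9, 1, 0, 0, 0, 0.9, 1, 0, 0, 0, 0.9, 1, 0, 0])

```text
clock: 1.7
position: [0.5087, -0.204, 0.2265]
ee_rot: [-0.403, 2.003, -2.0]
force: [-0.3, 0.0, 0.0]
width: -0.002
```

Call:
carry_out(steps=[0, 0.12, 0.24, 0, 0, 0, 0.12, 0.24, -0.5, 0, 0, 0.12, 0.24, -1, 0, 0, 0.12, 0.24, -1, 0])

```text
clock: 2.1
position: [0.5128, -0.1848, 0.1211]
ee_rot: [-0.409, 2.015, -2.007]
force: [-1.3, -0.2, 0.3]
width: 0.008
```

```bash
python3 - <<'E'
from h import *
from scipy.spatial.transform import Rotation as R
o=arm.observe(); z=R.from_rotvec(o["ee_rot"]).as_matrix()[:,2]; print(o["position"],np.degrees(np.arctan2(z[1],z[0])),"want -67.6", "press .520 -.180")
im,_=get_image("scene"); cv2.imwrite("pics/s2.png",cv2.resize(im[180:360,140:380,::-1],(720,540)))
E
```

```text
[ 0.51277542 -0.18484705  0.12114326] -67.59258491718404 want -67.6 press .520 -.180
```

View pics/s2.png

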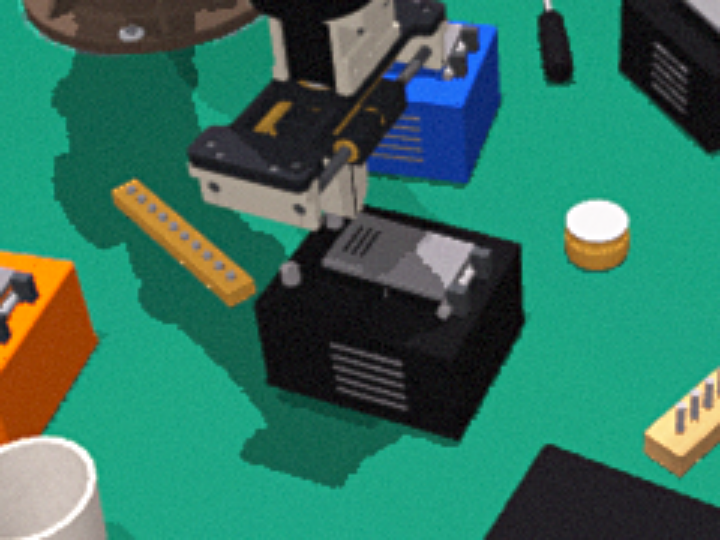

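The shut fingertips hang above the front of the narrow hatch (crop, around (350,205)), with the jaw axis along the hatch width. I let the arm settle, then press.

Call:
carry_out(steps=[0, 0.04, 0.02, 0, 0, 0, 0.04, 0.02, 0, 0, 0, 0.04, 0.02, 0, 0])

```text
clock: 2.45
position: [0.5234, -0.1822, 0.1289]
ee_rot: [-0.395, 2.003, -2.007]
force: [-0.1, 0.1, 0.2]
width: 0.011
```

Call:
carry_out(steps=[0, 0, 0, -0.15, 0, 0, 0, 0, -0.28, 0, 0, 0, 0, -0.34, 0, 0, 0, 0, -0.38, 0, 0, 0, 0, -0.38, 0, 0, 0, 0, -0.38, 0, 0, 0, 0, -0.38, 0])

```text
clock: 3.15
position: [0.522, -0.1818, 0.0891]
ee_rot: [-0.399, 2.006, -2.006]
force: [-2.5, -1.0, 2.7]
width: 0.009
```

Call:
carry_out(steps=[0, 0, 0, -0.02, 0, 0, 0, 0, -0.03, 0, 0, 0, 0, -0.03, 0, 0, 0, 0, -0.03, 0, 0, 0, 0, -0.03, 0, 0, 0, 0, -0.03, 0, 0, 0, 0, -0.03, 0])

```text
clock: 3.85
position: [0.522, -0.1819, 0.086]
ee_rot: [-0.399, 2.006, -2.006]
force: [-2.7, -0.7, 4.7]
width: 0.001
```

Now at the stop (force up). Lift slowly and let it rise.

Call:
carry_out(steps=[0, 0, 0, 0.1, 0, 0, 0, 0, 0.25, 0, 0, 0, 0, 0.4, 0, 0, 0, 0, 0.55, 0, 0, 0, 0, 0.7, 0, 0, 0, 0, 0.85, 0, 0, 0, 0, 0.85, 0, 0, 0, 0, 0.85, 0, 0, 0, 0, 0.85, 0])

```text
clock: 4.75
position: [0.5216, -0.1815, 0.17]
ee_rot: [-0.4, 2.007, -2.006]
force: [-0.4, 0.1, 0.0]
width: 0.002
```

```bash
python3 - <<'E'
from h import *
o=arm.observe(); print(o["position"])
im,P=cloud("scene"); cv2.imwrite("pics/s3.png",cv2.resize(im[180:360,140:380,::-1],(720,540)))
y=np.radians(22.4); d=P-[.538,-.1725,0]; a=d[...,0]*np.cos(y)+d[...,1]*np.sin(y); b=-d[...,0]*np.sin(y)+d[...,1]*np.cos(y)
for lo in range(-50,60,10):
    m=(abs(b+.008)<.015)&(a>lo/1e3)&(a<lo/1e3+.01)&(P[...,2]>.03)&(P[...,2]<.15); print(lo,m.sum(),np.percentile(P[m][:,2],[10,50,90]).round(4) if m.any() else '')
E
```

```text
[ 0.52159787 -0.18149373  0.17000647]
-50 52 [0.0735 0.075  0.0765]
-40 56 [0.0734 0.0746 0.0759]
-30 55 [0.0564 0.0693 0.1072]
-20 81 [0.1123 0.1267 0.129 ]
-10 97 [0.0737 0.121  0.124 ]
0 88 [0.0736 0.1165 0.1194]
10 81 [0.097  0.1115 0.1143]
20 80 [0.1018 0.1064 0.1086]
30 82 [0.0971 0.1014 0.1039]
40 75 [0.0934 0.0966 0.0989]
50 86 [0.0749 0.0891 0.095 ]
```

View pics/s3.png

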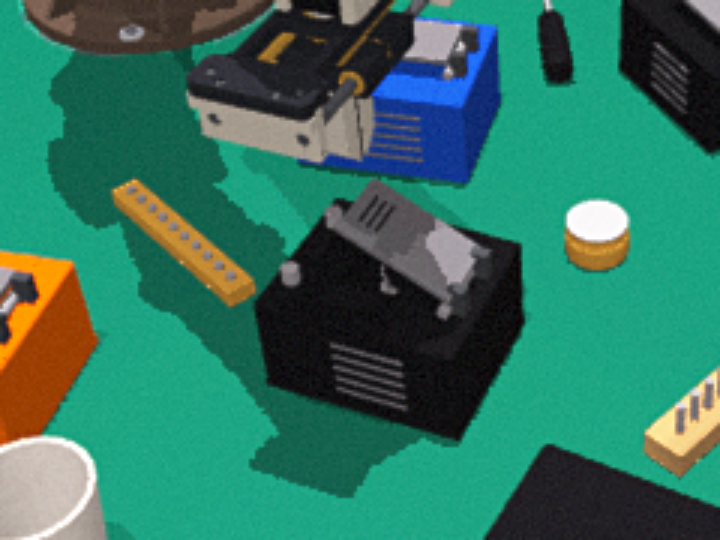

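Hatch popped ajar (front edge at crop (375,185), about 0.128 m high). Back off to the front, then lower the tip below the edge.

Call:
carry_out(steps=[0, -0.18, -0.07, 0, 0, 0, -0.35, -0.15, 0, 0, 0, -0.35, -0.15, 0, 0, 0, -0.35, -0.15, -0.2, 0, 0, -0.35, -0.15, -0.45, 0, 0, -0.35, -0.15, -0.6, 0, 0, -0.35, -0.15, -0.62, 0, 0, -0.35, -0.15, -0.62, 0, 0, -0.35, -0.15, -0.62, 0])

```text
clock: 5.7
position: [0.4878, -0.1967, 0.1094]
ee_rot: [-0.398, 2.005, -2.006]
force: [-0.7, 0.0, 0.0]
width: 0.007
```

Call:
carry_out(steps=[0, 0.14, 0.06, 0, 0, 0, 0.22, 0.09, 0, 0, 0, 0.25, 0.1, 0.05, 0, 0, 0.29, 0.12, 0.1, 0, 0, 0.33, 0.14, 0.16, 0, 0, 0.38, 0.16, 0.22, 0, 0, 0.43, 0.18, 0.27, 0, 0, 0.43, 0.18, 0.27, 0, 0, 0.43, 0.18, 0.27, 0])

```text
clock: 6.6
position: [0.5304, -0.1784, 0.1358]
ee_rot: [-0.399, 2.005, -2.006]
force: [-0.2, 0.1, 0.1]
width: 0.008
```

```bash
python3 - <<'E'
from h import *
o=arm.observe(); print(o["position"])
im,P=cloud("scene"); cv2.imwrite("pics/s4.png",cv2.resize(im[150:330,140:380,::-1],(720,540)))
E
```

```text
[ 0.5303569  -0.17844631  0.13577689]
```

View pics/s4.png

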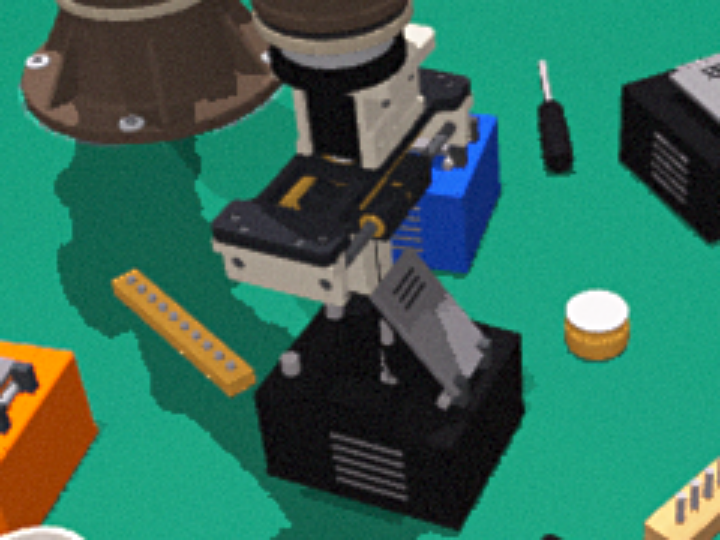

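The hatch rests on the finger and has swung up to about 0.9 rad (edge at crop (390,270)). I continue along the arc past upright.

Call:
carry_out(steps=[0, 0.06, 0.03, 0.05, 0, 0, 0.13, 0.05, 0.09, 0, 0, 0.2, 0.08, 0.12, 0, 0, 0.28, 0.11, 0.15, 0, 0, 0.35, 0.145, 0.16, 0, 0, 0.43, 0.18, 0.17, 0, 0, 0.48, 0.2, 0.16, 0, 0, 0.54, 0.22, 0.15, 0, 0, 0.6, 0.25, 0.13, 0, 0, 0.66, 0.27, 0.12, 0, 0, 0.66, 0.27, 0.12, 0, 0, 0.66, 0.27, 0.12, 0])

```text
clock: 7.85
position: [0.5994, -0.1506, 0.1496]
ee_rot: [-0.394, 2.002, -2.004]
force: [2.8, 1.7, 8.6]
width: 0.002
```

```bash
python3 - <<'E'
from h import *
o=arm.observe(); print(o["position"],o["force"])
im,P=cloud("scene"); cv2.imwrite("pics/s5.png",cv2.resize(im[150:330,140:380,::-1],(720,540)))
E
```

```text
[ 0.59941649 -0.15062743  0.14956728] [2.75592212 1.71353945 8.62316697]
```

View pics/s5.png

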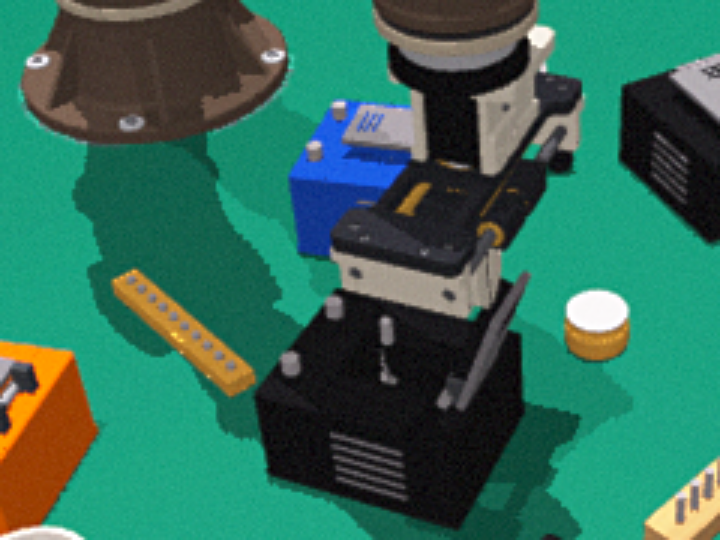

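The hatch is past upright, leaning at about 1.9 rad (edge at crop (525,275)), and the tip bears lightly on it. I rise a little to unload before backing off.

Call:
carry_out(steps=[0, 0, 0, 0.02, 0, 0, 0, 0, 0.04, 0, 0, 0, 0, 0.04, 0, 0, 0, 0, 0.04, 0])

```text
clock: 8.3
position: [0.5957, -0.1517, 0.1514]
ee_rot: [-0.4, 2.006, -2.006]
force: [-0.5, -0.0, 0.5]
width: 0.006
```

Unloaded. Now I back away towards the front, then go up.

Call:
carry_out(steps=[0, -0.05, -0.02, 0.02, 0, 0, -0.12, -0.05, 0.04, 0, 0, -0.25, -0.1, 0.08, 0, 0, -0.4, -0.16, 0.2, 0, 0, -0.55, -0.22, 0.4, 0, 0, -0.8, -0.32, 0.7, 0, 0, -0.9, -0.36, 0.9, 0, 0, -0.9, -0.36, 0.9, 0, 0, -0.9, -0.36, 0.9, 0, 0, -0.9, -0.36, 0.9, 0])

```text
clock: 9.3
position: [0.5055, -0.1874, 0.2409]
ee_rot: [-0.4, 2.007, -2.006]
force: [-0.6, 0.3, -0.1]
width: 0.003
```

```bash
python3 - <<'E'
from h import *
o=arm.observe(); print(o["position"],o["force"])
im,P=cloud("scene"); cv2.imwrite("pics/s6.png",im[...,::-1])
y=np.radians(22.4); d=P-[.538,-.1725,0]; a=d[...,0]*np.cos(y)+d[...,1]*np.sin(y); b=-d[...,0]*np.sin(y)+d[...,1]*np.cos(y)
for lo in range(80,180,10):
    m=(abs(b)<.03)&(abs(a-.07)<.05)&(P[...,2]>lo/1e3)&(P[...,2]<lo/1e3+.01); print(lo,m.sum(),np.percentile(a[m],[10,50,90]).round(4) if m.any() else '')
E
```

```text
[ 0.50551497 -0.1874345   0.24092084] [-0.55349293  0.26706301 -0.14715072]
80 49 [0.0485 0.0557 0.0654]
90 52 [0.0519 0.0612 0.069 ]
100 37 [0.0587 0.0669 0.0739]
110 41 [0.0632 0.0721 0.0784]
120 36 [0.0663 0.0732 0.0813]
130 43 [0.0706 0.0792 0.0861]
140 113 [0.0758 0.08   0.0889]
150 82 [0.0833 0.0901 0.0924]
160 0 
170 0
```

View pics/s6.png

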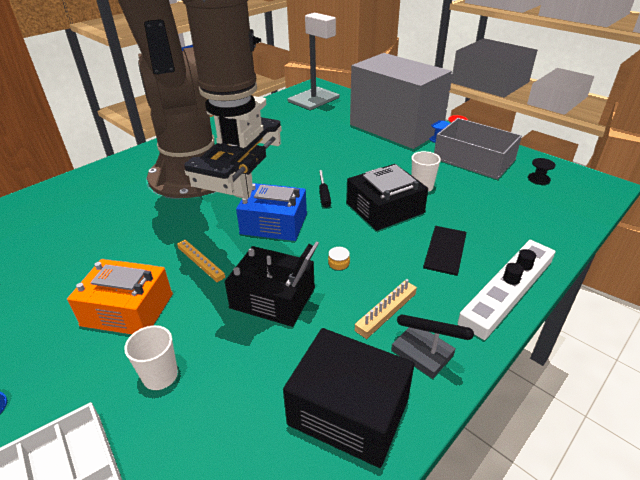

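The narrow hatch stands open on its stop (edge at (312,248), lean about 1.95 rad). The wide hatch is still shut at (393,180), nothing else has moved, and the arm is clear.

```bash
python3 -c "
from h import *
print(arm.sign_off())"
```

```text
the job is handed in; nothing more can be done
None
```

The narrow hatch is open and resting on its stop, and I handed the job in at about 9.4 s of the 45 s allowed.

- **What I did:** I pressed the narrow hatch 16–18 mm behind its front edge with the shut fingertips, and it reached the hard stop at about 5 N. As I lifted, it popped ajar with its edge about 0.128 m high. I then pushed the edge along its arc past upright and backed the arm off.
- **Last checks:** The depth slope puts the hatch at about 1.95–2.0 rad. In the last picture the wide hatch looks shut and the loose things look unmoved, judged by eye only. The tool is 0.24 m up with a force reading near zero.
- **One surprise:** At the end of the push the fingers bore on the hatch with about 9 N. I rose 4 mm until the force was gone before retreating, and the hatch stayed open.

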